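# Put the tofu press back together

## Task

Put the washed tofu press back together on its base: thread the slotted drainer board over both posts first, then the thicker plain press block, and close the stack with the clamp bar, whose blind holes cap the post ends. Lower each part fully down, so that it lies flat on the one beneath, before letting go of it (do not drop it down the posts), and leave the other things on the worktop where they are.

Things in the scene. Friction and masses are not known exactly. Their poses are not given: they have to be found in the camera images.
- press_base: Fixed wooden drip tray 220 x 110 x 14 mm with a raised bed along its middle (196 x 44 mm, top at 24 mm) and two upright steel posts of 14 mm diameter at x = -75 and +75 mm, y = 0; straight to z = 78 mm, then tapering to 7 mm diameter at the tips, z = 88 mm. Origin: centre of the underside, on the worktop; x along the line of the posts, z up. Same either way round.
- press_seat (a point): Centre of the top of the base's raised bed, midway between the posts, 24 mm above the worktop: the underside of the drainer board belongs here.
- drainer: Drainer board, goes on first: light wood, 190 x 56 x 18 mm, 0.12 kg, round through holes of 18 mm diameter at x = -75 and +75 mm (y = 0), five through slots of 8 x 30 mm across the board between them. Origin: centre of the underside; x along its length, z up. Same either way round. Starts flat on the worktop, right way up.
- press_block: Press block, goes on second: light wood, plain, 190 x 56 x 30 mm, 0.22 kg, round through holes of 18 mm diameter at x = -75 and +75 mm (y = 0), no slots. Origin: centre of the underside; x along its length, z up. Same either way round. Starts flat on the worktop, right way up.
- clamp_bar: Clamp bar, goes on last: light wood, 190 x 40 x 28 mm, 0.18 kg, on top in the middle a grip rib 80 mm long (along x), 24 mm wide, up to z = 54 mm. Holes of 18 mm diameter, 22 mm deep, at x = -75 and +75 mm (y = 0) open only downwards, unseen from above. Origin: centre of the underside; x along its length, z up. Same either way round. Starts right way up.
- clip: Bystander: bag clip, 15 x 72 x 12 mm, lying on the worktop. Origin at its underside.
- salt_shaker: Bystander: salt shaker, 44 mm wide, 90 mm high. Origin at its underside.
- fish_tin: Bystander: flat round tin, 86 mm diameter, 40 mm high. Origin at its underside.
- peeler: Bystander: peeler with a dark green handle, 170 x 25 x 18 mm, lying in front of the press. Origin at its underside.
- honey_jar: Bystander: jar with a lid, 58 x 62 x 86 mm. Origin at its underside.
- lemon: Bystander: lemon, 78 x 55 x 56 mm. Origin at its underside.

How it is judged:
By the outcome, as a careful person would: the job done as asked, in the order asked, and still so for the second after the job is handed in, with the robot touching nothing.
It also fails if it takes over 72 s, if anything falls off the work surface, if the arm or the gripper's body presses on something with over 40 N, if the wrist force passes 120 N, or if a joint passes its speed limit or range.

## Robot

A 6-joint arm with a two-finger parallel gripper is mounted at the origin on a cart in front of the work surface, level with it; the furniture and walls round the work are solid. World frame = base frame: x ahead of the robot, y to its left, z up, the work surface at z = 0. Lengths are in mm, angles in rad, forces in N, time in s.
With the tool pointing down it reaches from about 400 to 925 mm from the base axis. Payload 12.5 kg.
Tool frame: the origin (TCP) lies on the centre line of the jaws, within the pads' length; the fingertips stand 17 mm ahead of it and the grasp point (between the pads) lies 2 mm behind it; z points along the fingers, y is the line along which they close (so a half turn about z gives the same grasp; the last joint's range is limited). The gripper opens to 95 mm and grips with 3 to 60 N. Pads are 20 mm wide; open, the fingers measure 119 mm over their backs; the gripper's body (75 mm by 180 mm) begins 59 mm behind the grasp point.
Start: joints at [1.178, 0.491, 1.559, -0, 1.092, -0.106], TCP at [176.785, 599.493, 231.661] pointing down, gripper open.
Joint ranges: [-3.1, 3.1], [-0.84, 2.19], [0.05, 2.79], [-1.13, 4.28], [0.06, 2.93], [-2.69, 2.69]. Speed limits (rad/s): [2.22, 2.22, 2.79, 3.14, 3.14, 3.14].

## Interface

Orientations are given as [roll, pitch, yaw] about the fixed x, y, z axes, in that order (R = Rz(yaw) Ry(pitch) Rx(roll)).
In Python, from cell import env gives the robot as it stands.
- The arm moves only by the tool drive_tool, never from a script. Its argument "deltas" is text: rows parted by semicolons, each of 4 numbers parted by spaces: the shift along the world's x, y, z normalised to -1 to 1, where 1 is 100 mm, then the turn about the world's z normalised to -1 to 1, where 1 is 180 degrees. A call has 1 to 10 rows; each row shifts and turns the commanded pose from where the row before left it; what a row does not reach is not made up. A row lasts 1/12 s, in which the tool goes at most 41.7 mm and 7.16 degrees, less where a joint would pass 70% of its speed; a pose out of reach is approached as far as the arm can. A call with a number of a shift or a turn outside -1 to 1 is refused whole. A call with a gripper value outside its range is refused whole. "gripper" is the closure, from 0 (fully open) to 1 (shut), set as the call begins (left out, the last holds). The fingers move at their own pace and stop on an object; the grip force is fixed at half the most. Time passes only in rows, so rows that do not move let the fingers close. It gives the time, the measured TCP pose, the force, the opening and the grip force at its end, in the units of the state.
- env.state(): the state, without advancing time (a new reading comes with each control period).
- env.read_camera(name): name is "scene" or "top" or "wrist"; returns (picture, depth): 420x560x3 uint8, red, green, blue; 420x560 float32, mm along the optical axis (not along the pixel's ray), 0 where there is no reading.
- env.camera_params(name): a dict with "mtx" (3x3 intrinsics, pixels), "camera_from_world" (4x4, takes a point from world to camera coordinates); the wrist camera has in their place "mount" (4x4, takes a point from camera to tool coordinates, whose origin is the TCP and whose axes are the flange's). Camera axes: x right, y down, z forward; pixel columns grow to the right and rows downward; lengths in mm; the calibration is good to about 2 mm. A picture is of the moment at which its call begins: read the wrist's pose just before it. camera_params takes no time and is no camera call.
- env.job_done(): hands the job in; it is judged then, once.
The state is a dict: "t": time; "joints": joint angles; "qvel": joint speeds; "tau": joint torques, N m; "eef_pos": TCP position; "tcp_rot": TCP orientation; "ft_force": force on the tool from outside, world axes, zero at the start; "moment": the same for the moment, N m; "opening": opening from 0.0 (shut) to 1.0 (fully open); "grip_force": force on a finger pad.
Only numpy, scipy, OpenCV 4.12 (cv2) and the standard library are available. Lean on these libraries where they do the work, as an engineer would, in place of code of your own. Each camera call takes 0.05 s, during which the arm holds its last target. There are 200 camera calls.

## Working session

There is one attempt and no reset: what is moved stays moved. The work goes in short steps, Python scripts to look and compute and a tool call to move; the robot and the scene stay as the last step left them, time stands still between calls to the robot, and variables do not carry over. Pictures are saved under pics/ and viewed, at most 11 in all, crops included, and the job is handed in when it is done.

Besides the shell and the picture viewer there is one more tool, called after "Emit:" in YAML: its name, and indented under it one key for each argument. drive_tool: Moves the arm, as the interface text tells. Its arguments: {"type":"object","properties":{"deltas":{"type":"string"},"gripper":{"type":"number"}},"required":["deltas"]}

```bash
ls; mkdir -p pics; python3 - <<'E'
from cell import env
import cv2,numpy as np
for n in ["top","scene"]:
    im,d=env.read_camera(n); np.savez(f"{n}0.npz",im=im,d=d)
    cv2.imwrite(f"pics/{n}0.png",im[:,:,::-1])
    p=env.camera_params(n); print(n,np.round(p["mtx"],1).tolist(),np.round(p["camera_from_world"],3).tolist())
print(env.camera_params("wrist")); print(env.state())
E
```

```text
pics
top [[384.2, 0.0, 275.4], [0.0, 384.2, 210.2], [0.0, 0.0, 1.0]] [[-0.02, -1.0, 0.001, -9.563], [-0.999, 0.02, -0.05, 525.172], [0.05, -0.002, -0.999, 1213.834], [0.0, 0.0, 0.0, 1.0]]
scene [[533.6, 0.0, 280.9], [0.0, 533.6, 212.9], [0.0, 0.0, 1.0]] [[-0.989, -0.145, -0.006, 510.732], [-0.119, 0.834, -0.539, 93.139], [0.083, -0.533, -0.842, 1516.777], [0.0, 0.0, 0.0, 1.0]]
{'mtx': array([[318.23021294,   0.        , 283.55673415],
       [  0.        , 318.23021294, 209.42596073],
       [  0.        ,   0.        ,   1.        ]]), 'mount': array([[ 2.28869030e-04, -9.71449858e-01, -2.37244854e-01,
         6.64478536e+01],
       [ 9.99999594e-01,  4.28991880e-04, -7.91904065e-04,
         4.85929484e-01],
       [ 8.71071208e-04, -2.37244577e-01,  9.71449562e-01,
        -1.53441062e+02],
       [ 0.00000000e+00,  0.00000000e+00,  0.00000000e+00,
         1.00000000e+00]])}
{'t': 0.1, 'joints': array([ 1.17838317e+00,  4.91531827e-01,  1.55941235e+00,  1.64005999e-05,
        1.09171493e+00, -1.05575791e-01]), 'qvel': array([ 3.14285709e-04, -8.64147362e-05, -1.30798786e-03, -1.43658963e-04,
        1.88638338e-03, -2.86593073e-04]), 'tau': array([ 2.62945607e-03, -6.13623691e+01, -2.58606434e+01,  6.93926169e-02,
        4.70393489e-02, -2.72780659e-05]), 'eef_pos': array([176.70384359, 599.27971599, 231.09174865]), 'tcp_rot': array([-3.14053367e+00, -1.26847889e-04,  2.85474766e+00]), 'ft_force': array([-0.47109712,  0.02819666, -0.65740398]), 'moment': array([ 0.0111769 ,  0.04292542, -0.00929912]), 'grip_force': 0.0, 'opening': 1.0016776891117944}
```

View pics/top0.png

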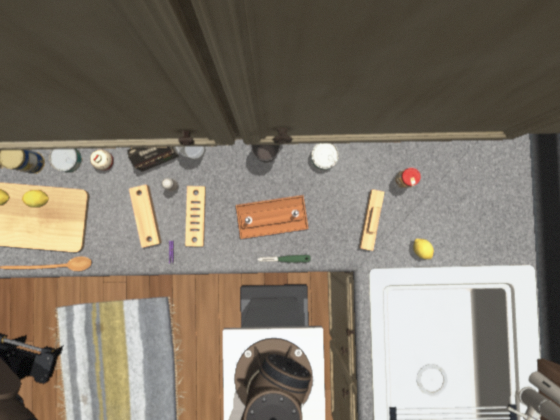

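View pics/scene0.png

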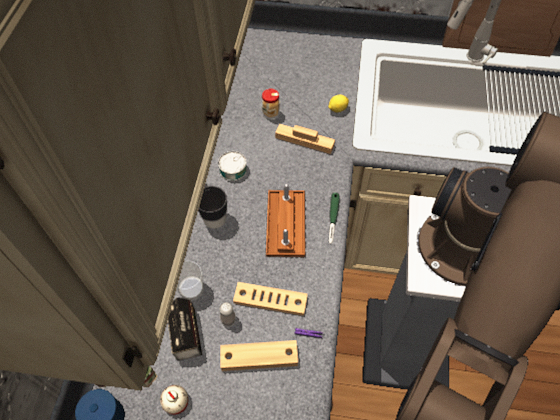

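The top view shows the drainer at (195,216), block (145,216), base (271,217) with posts at (249,220) and (295,215), clamp bar (372,220), peeler (285,259), clip (171,251) and shaker (168,184). The scene view agrees with this.

```bash
cat > h.py <<'E'
from cell import env
import cv2,numpy as np
from scipy.spatial.transform import Rotation as R
def cam(name,st=None):
    p=env.camera_params(name)
    if name=="wrist":
        T=np.eye(4);T[:3,:3]=R.from_euler("xyz",st["tcp_rot"]).as_matrix();T[:3,3]=st["eef_pos"]
        return p["mtx"],T@p["mount"]
    return p["mtx"],np.linalg.inv(p["camera_from_world"])
def onplane(uv,z,K,W):
    uv=np.atleast_2d(np.asarray(uv,float)); r=np.c_[uv,np.ones(len(uv))]@np.linalg.inv(K).T@W[:3,:3].T
    return (W[:3,3]+r*((z-W[2,3])/r[:,2])[:,None])
def cloud(d,K,W):
    v,u=np.indices(d.shape); c=np.stack([(u-K[0,2])/K[0,0]*d,(v-K[1,2])/K[1,1]*d,d],-1)
    return c@W[:3,:3].T+W[:3,3]
E
python3 - <<'E'
from h import *
for n in ["top","scene"]:
    z=np.load(n+"0.npz");K,W=cam(n);P=cloud(z["d"],K,W);im=z["im"]
    hsv=cv2.cvtColor(im,cv2.COLOR_RGB2HSV)
    m=((hsv[...,1]>70)&(hsv[...,0]<28)&(hsv[...,2]>90)&(P[...,2]>8)&(P[...,2]<100)&(P[...,0]>350)&(P[...,0]<750)&(abs(P[...,1])<480)).astype(np.uint8)
    k,l,s,c=cv2.connectedComponentsWithStats(m)
    for i in range(1,k):
        if s[i,4]<100: continue
        p=P[l==i]; zt=np.percentile(p[:,2],[10,50,90])
        uv=np.argwhere(l==i)[:,::-1]
        q=onplane(uv,zt[1],K,W)[:,:2].astype(np.float32); r=cv2.minAreaRect(q)
        print(n,c[i].round(),s[i,4],"z",zt.round(1),"rect",np.round(r[0],1),np.round(r[1],1),round(r[2],1))
z=np.load("top0.npz");K,W=cam("top");P=cloud(z["d"],K,W)
print([P[v,u].round() for u,v in [(230,200),(285,150),(200,120),(400,120),(230,100),(120,100),(300,100)]])
E
```

```text
top [409. 177.] 320 z [62.1 85.4 88.6] rect [ 613.8 -425. ] [66.7 54.7] 88.9
top [145. 216.] 1165 z [24.3 29.4 32.8] rect [515.3 392. ] [190.5  62.8] 12.1
top [195. 216.] 906 z [14.2 17.6 20.9] rect [510.  236.1] [ 57.2 188.1] 89.4
top [371. 220.] 827 z [23.2 28.8 53.6] rect [ 488.6 -321.9] [ 44.  189.5] 77.2
top [271. 217.] 1159 z [11.4 22.4 26.4] rect [504.1  -7.5] [108.9 218.1] 7.3
top [419. 248.] 180 z [29.5 42.9 50.8] rect [ 396.  -462.8] [37.2 58.7] 87.8
scene [270. 102.] 371 z [22.9 71.4 88.1] rect [ 611.  -409.7] [ 52.4 124.3] 9.4
scene [337. 105.] 184 z [24.1 37.2 48.6] rect [ 394.4 -461.2] [60.8 60.5] 84.9
scene [305. 136.] 849 z [16.2 28.1 53. ] rect [ 486.4 -319.8] [ 69.6 191.6] 77.4
scene [285. 222.] 1166 z [10.5 22.1 27.4] rect [503.3   1.5] [108.8 218.4] 7.2
scene [270. 297.] 1322 z [13.2 17.8 21.5] rect [510.  241.9] [ 62.2 192.3] 87.9
scene [258. 354.] 1783 z [25.2 29.8 33.3] rect [513.9 401.1] [189.2  63.5] 12.1
[array([562., 126.,  -2.]), array([720., -55.,   3.]), array([628.,  91., 675.]), array([ 637., -224.,  624.]), array([631.,  37., 753.]), array([635., 180., 747.]), array([637., -55., 730.])]
```

Emit:
drive_tool:
  deltas: "0.22 -0.24 0 0;0.22 -0.24 0 0;0.22 -0.24 0 0;0.22 -0.24 0 0;0.22 -0.24 0 0;0.22 -0.24 0 0.02;0.22 -0.24 0 0.02;0.22 -0.24 0 0.02;0.22 -0.24 0 0.02;0.22 -0.24 0 0.01"

```text
t: 0.93
eef_pos: [397.6, 358.1, 231.5]
tcp_rot: [-3.141, -0.0, 3.141]
ft_force: [0.1, -0.4, -0.8]
opening: 1.003
grip_force: 0.0
```

Emit:
drive_tool:
  deltas: "0.22 -0.24 0 0;0.22 -0.24 0 0;0.22 -0.24 0 0;0.22 -0.24 0 0;0.22 -0.24 0 0;0 0 0 0;0 0 0 0"

```text
t: 1.52
eef_pos: [507.4, 238.3, 231.2]
tcp_rot: [-3.141, -0.001, 3.135]
ft_force: [-0.8, 0.4, -0.2]
opening: 1.002
grip_force: 0.0
```

```bash
python3 - <<'E'
from h import *
st=env.state();im,d=env.read_camera("wrist");np.savez("w1.npz",im=im,d=d,eef_pos=st["eef_pos"],tcp_rot=st["tcp_rot"])
cv2.imwrite("pics/w1.png",im[:,:,::-1]);print(st["eef_pos"],np.degrees(st["tcp_rot"]),st["qvel"].round(3))
E
```

```text
[507.40543281 238.30513901 231.16822747] [-1.79992733e+02 -4.84522015e-02  1.79609788e+02] [ 0.044 -0.013  0.015  0.007  0.001  0.016]
```

View pics/w1.png

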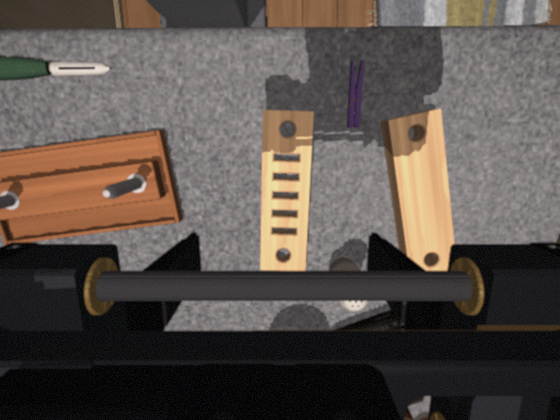

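The wrist view shows drainer holes at (288,129) and (283,255), and block holes at (417,132) and (431,260). One post tip is at about (109,191).

```bash
cat >> h.py <<'E'
def hole(im,uv,z,K,W,r=11,thr=0.72):
    u,v=map(int,uv); g=cv2.cvtColor(im[v-r:v+r+1,u-r:u+r+1],cv2.COLOR_RGB2GRAY)
    m=(g<thr*np.percentile(g,75)).astype(np.uint8)
    k,l,s,c=cv2.connectedComponentsWithStats(m); i=l[r,r] or 1+np.argmax(s[1:,4])
    return onplane(c[i]+[u-r,v-r],z,K,W)[0,:2],s[i].tolist()
def line(a,b):
    dd=b-a; return "mid",((a+b)/2).round(1),"len",np.hypot(*dd).round(1),"ang",round(np.degrees(np.arctan2(dd[1],dd[0])),2)
E
python3 - <<'E'
from h import *
st=np.load("w1.npz");im=st["im"];K,W=cam("wrist",st);P=cloud(st["d"],K,W)
for nm,a,b,z in [("drainer",(288,129),(283,255),18),("block",(417,132),(431,260),30)]:
    A,s1=hole(im,a,z,K,W);B,s2=hole(im,b,z,K,W);print(nm,A.round(1),B.round(1),line(B,A),s1,s2)
print("shaker/others",[P[v,u].round() for u,v in [(353,305),(344,268),(355,95),(210,160)]])
print(P[100:260:20,287,2].round(1), P[180:200,105:115,2].max(1).round())
t=np.load("top0.npz");K2,W2=cam("top");P2=cloud(t["d"],K2,W2);print("top shaker",P2[180:190:2,166:172:2].round()[...,:3].reshape(-1,3).tolist())
E
```

```text
drainer [437.7 243.3] [588.1 237.1] ('mid', array([512.9, 240.2]), 'len', np.float64(150.5), 'ang', np.float64(177.61)) [3, 3, 16, 17, 218] [4, 4, 15, 15, 168]
block [442.7 382.9] [589.3 413.6] ('mid', array([516. , 398.2]), 'len', np.float64(149.9), 'ang', np.float64(-168.18)) [3, 3, 17, 17, 222] [4, 3, 15, 15, 176]
shaker/others [array([615., 309.,  89.]), array([594., 308.,  45.]), array([401., 319.,   9.]), array([473., 150.,  -0.])]
[ 0.1 18.6 18.7  6.  17.5 18.5 17.2 18.5] [26. 25. 25. 26. 75. 80. 82. 83. 85. 87. 89. 89. 89. 89. 89. 89. 89. 88.
 82. 25.]
top shaker [[618.0, 307.0, 91.0], [618.0, 301.0, 89.0], [620.0, 299.0, 77.0], [613.0, 308.0, 88.0], [612.0, 301.0, 89.0], [612.0, 296.0, 88.0], [606.0, 307.0, 90.0], [606.0, 302.0, 89.0], [607.0, 297.0, 83.0], [600.0, 308.0, 88.0], [601.0, 302.0, 86.0], [463.0, -18.0, 1239.0], [595.0, 310.0, 81.0], [595.0, 303.0, 84.0], [595.0, 299.0, 77.0]]
```

Emit:
drive_tool:
  deltas: "0.05 -0.3 0 0;0.05 -0.3 0 0;0.05 -0.3 0 0;0.05 -0.3 0 0;0.05 -0.3 0 0;0.05 -0.3 0 0;0.05 -0.3 0 0;0.05 -0.3 0 0;0 0 0 0;0 0 0 0"

```text
t: 2.4
eef_pos: [546.5, -0.5, 231.6]
tcp_rot: [3.141, -0.0, 3.137]
ft_force: [-0.8, 1.1, 0.1]
opening: 0.999
grip_force: 0.0
```

```bash
python3 - <<'E'
from h import *
st=env.state();im,d=env.read_camera("wrist");np.savez("w2.npz",im=im,d=d,eef_pos=st["eef_pos"],tcp_rot=st["tcp_rot"])
cv2.imwrite("pics/w2.png",im[:,:,::-1]);print(st["eef_pos"],np.degrees(st["tcp_rot"]),st["qvel"].round(3))
K,W=cam("wrist",st);P=cloud(d,K,W)
m=((P[...,2]>84)&(P[...,2]<93)&(abs(P[...,0]-504)<60)&(abs(P[...,1])<120)).astype(np.uint8)
k,l,s,c=cv2.connectedComponentsWithStats(m)
for i in range(1,k):print(c[i],s[i],onplane(c[i],88,K,W),P[l==i].mean(0))
E
```

```text
[ 5.46521001e+02 -4.85758309e-01  2.31552922e+02] [ 1.79982026e+02 -2.09692257e-02  1.79709047e+02] [ 0.036 -0.005  0.005  0.003 -0.     0.013]
[358.65517241 149.42528736] [354 144  11  12  87] [[496.2355579   69.06689191  88.        ]] [496.2813634   69.25000316  87.19024165]
[200.34117647 170.69411765] [196 166  10  11  85] [[515.05392015 -77.63966389  88.        ]] [515.14826484 -77.84186733  87.20593401]
```

View pics/w2.png

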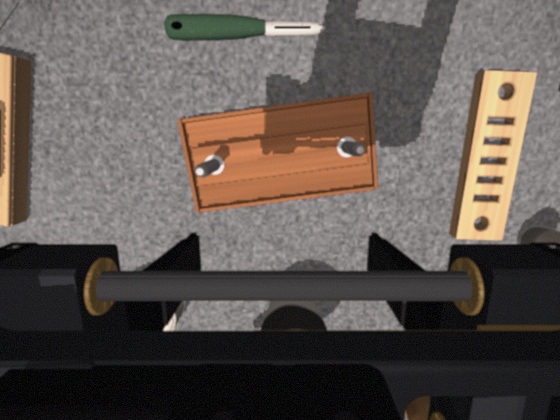

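The tips are at (200,170) and (358,149). That puts the base midpoint near (506,-4.3) with the post axis at 97.3°. Next I grasp the drainer.

Emit:
drive_tool:
  deltas: "-0.042 0.30 -0.1 -0.002;-0.042 0.30 -0.1 -0.002;-0.042 0.30 -0.1 -0.002;-0.042 0.30 -0.1 -0.002;-0.042 0.30 -0.1 -0.002;-0.042 0.30 -0.1 -0.002;-0.042 0.30 -0.1 0;-0.042 0.30 -0.1 0;0 0 0 0;0 0 0 0"
  gripper: 0.15

```text
t: 3.28
eef_pos: [511.5, 242.1, 151.1]
tcp_rot: [-3.141, -0.001, 3.105]
ft_force: [-0.1, -0.6, 0.2]
opening: 0.849
grip_force: 0.0
```

Emit:
drive_tool:
  deltas: "0 0 -0.25 0;0 0 -0.25 0;0 0 -0.25 0;0 0 -0.25 0;0 0 -0.15 0;0 0 -0.1 0;0 0 -0.06 0;0 0 0 0;0 0 0 0"

```text
t: 4.03
eef_pos: [513.5, 239.6, 21.3]
tcp_rot: [3.141, 0.001, 3.1]
ft_force: [0.0, -0.1, -0.1]
opening: 0.851
grip_force: 0.0
```

Emit:
drive_tool:
  deltas: "0 0 0 0;0 0 0 0;0 0 0 0;0 0 0 0;0 0 0 0;0 0 0 0;0 0 0 0;0 0 0 0"
  gripper: 1

```text
t: 4.7
eef_pos: [513.3, 239.6, 21.1]
tcp_rot: [3.141, 0.001, 3.1]
ft_force: [-0.5, -0.2, 5.9]
opening: 0.584
grip_force: 30.0
```

Emit:
drive_tool:
  deltas: "0 0 0.1 0;0 0 0.25 0;0 0 0.25 0;0 0 0.25 0;0 0 0.25 0;0 0 0.15 0;0 0 0 0"

```text
t: 5.28
eef_pos: [514.2, 239.8, 149.1]
tcp_rot: [3.14, 0.005, 3.1]
ft_force: [0.9, 0.1, -0.0]
opening: 0.588
grip_force: 30.0
```

```bash
python3 - <<'E'
from h import *
st=env.state();im,d=env.read_camera("wrist");np.savez("w3.npz",im=im,d=d,eef_pos=st["eef_pos"],tcp_rot=st["tcp_rot"])
cv2.imwrite("pics/w3.png",im[:,:,::-1]);print(st["eef_pos"],np.degrees(st["tcp_rot"]),st["opening"],st["grip_force"])
E
```

```text
[514.16707273 239.84386166 149.11902851] [179.89229255   0.27239479 177.60827231] 0.5876142881294472 29.998372346162796
```

View pics/w3.png

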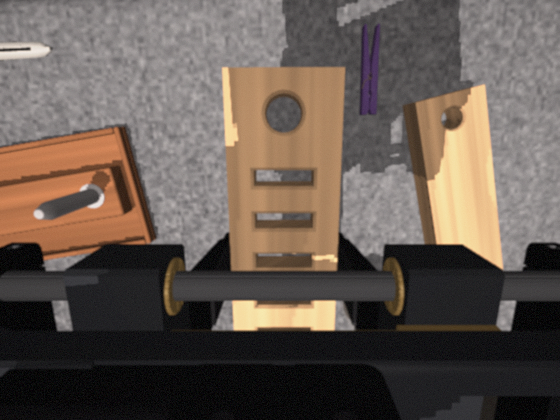

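The drainer is held, with its front hole at about (284,111) and its end edge at row 68. Next is the in-hand offset.

```bash
cat >> h.py <<'E'
def rimtool(im,uv,st,K,W,dz,r=30):
    # rim of held part's hole -> tool frame; dz = distance of part's top below TCP
    u,v=uv; hs=cv2.cvtColor(im,cv2.COLOR_RGB2HSV)[v-r:v+r+1,u-r:u+r+1]
    g=cv2.cvtColor(im,cv2.COLOR_RGB2GRAY)[v-r:v+r+1,u-r:u+r+1]
    m=((hs[...,1]<60)|(g<0.75*np.median(g))).astype(np.uint8)
    k,l,s,c=cv2.connectedComponentsWithStats(m); i=l[r,r]
    cs,_=cv2.findContours((l==i).astype(np.uint8),cv2.RETR_EXTERNAL,cv2.CHAIN_APPROX_NONE)
    e=cv2.fitEllipse(max(cs,key=len)); uv=np.array(e[0])+[u-r,v-r]
    M=env.camera_params("wrist")["mount"]
    return uv.round(1),np.round(e[1],1),onplane(uv,dz,K,M)[0].round(2)
E
python3 - <<'E'
from h import *
st=np.load("w3.npz");K,W=cam("wrist",st)
print(rimtool(st["im"],(284,111),st,K,W,3.1))
P=cloud(st["d"],K,env.camera_params("wrist")["mount"]) # tool frame
print("board top tool z along rows",P[75:240:15,240,2].round(1),P[75:240:15,330,2].round(1))
print("end edge",onplane((284,68),3.1,K,env.camera_params("wrist")["mount"]))
s=np.load("w2.npz");K,W=cam("wrist",s)
A,a=hole(s["im"],(507,91),18,K,W);B,b=hole(s["im"],(481,224),18,K,W);print("drainer from w2",line(B,A),a,b)
E
```

```text
(array([283.7, 111.8]), array([37.6, 40.3]), array([75.48,  0.42,  3.1 ]))
board top tool z along rows [2.3 4.  1.9 2.7 3.3 3.5 2.3 2.5 3.2 2.8 3.1] [2.3 3.3 4.  1.9 3.6 3.5 3.2 4.5 3.5 2.6 3.1]
end edge [[94.63137789  0.55208203  3.1       ]]
drainer from w2 ('mid', array([513.1, 239.8]), 'len', np.float64(149.7), 'ang', np.float64(177.6)) [3, 3, 16, 18, 225] [4, 3, 15, 15, 178]
```

Emit:
drive_tool:
  deltas: "-0.007 -0.204 0 -0.037;-0.007 -0.204 0 -0.037;-0.007 -0.204 0 -0.037;-0.007 -0.204 0 -0.037;-0.007 -0.204 0 -0.037;-0.007 -0.204 0 -0.037;-0.007 -0.204 0 -0.037;-0.007 -0.204 0 -0.037;-0.007 -0.204 0 -0.037;-0.007 -0.204 0 -0.037"

```text
t: 6.17
eef_pos: [505.4, 34.5, 144.3]
tcp_rot: [-3.14, -0.001, 1.932]
ft_force: [-0.0, -0.6, -1.0]
opening: 0.585
grip_force: 30.0
```

Emit:
drive_tool:
  deltas: "-0.007 -0.204 0 -0.037;-0.007 -0.204 0 -0.037;0 0 -0.1 -0.002;0 0 -0.1 0;0 0 0 0;0 0 0 0;0 0 0 0"

```text
t: 6.75
eef_pos: [504.6, -4.5, 125.2]
tcp_rot: [-3.141, -0.0, 1.701]
ft_force: [-0.0, 0.2, -1.6]
opening: 0.585
grip_force: 30.0
```

```bash
python3 - <<'E'
from h import *
st=env.state();im,d=env.read_camera("wrist");np.savez("w4.npz",im=im,d=d,eef_pos=st["eef_pos"],tcp_rot=st["tcp_rot"])
cv2.imwrite("pics/w4.png",im[:,:,::-1]);print(st["eef_pos"],np.degrees(st["tcp_rot"]),st["opening"],st["qvel"].round(3))
K,W=cam("wrist",st);P=cloud(d,K,W);print(P[...,2][100:125:3,275:296:3].round())
E
```

```text
[504.63746504  -4.53719193 125.24477424] [-1.79949837e+02 -1.69941770e-02  9.74566105e+01] 0.5851548923429728 [-0.001 -0.012 -0.006  0.001  0.001  0.003]
[[24. 25. 25. 23. 25. 24. 25.]
 [24. 25. 25. 24. 24. 24. 25.]
 [24. 24. 25. 25. 80. 23. 25.]
 [25. 24. 82. 85. 85. 82. 81.]
 [24. 81. 86. 88. 88. 89. 85.]
 [26. 83. 87. 87. 88. 88. 87.]
 [25. 85. 88. 89. 88. 88. 88.]
 [26. 84. 87. 87. 89. 88. 85.]
 [25. 79. 84. 86. 86. 85. 83.]]
```

View pics/w4.png

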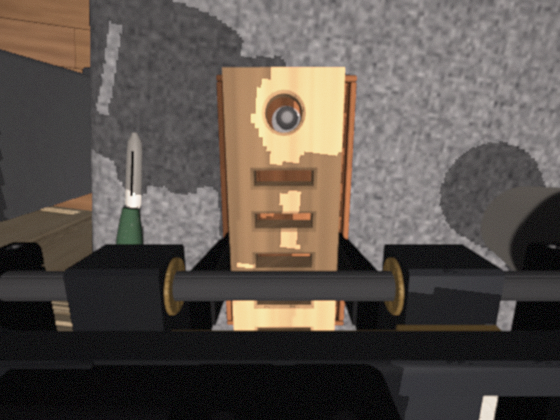

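The post tip shows inside the front hole: tip at about (287,118), hole centre (284,112). I'll put both in the tool frame.

```bash
cat >> h.py <<'E'
def tip(st,box=(265,95,305,140),lo=83.):
    K,W=cam("wrist",st);P=cloud(st["d"],K,W);z=P[...,2];m=np.zeros(z.shape,np.uint8)
    u0,v0,u1,v1=box;m[v0:v1,u0:u1]=(z[v0:v1,u0:u1]>lo)&(z[v0:v1,u0:u1]<92)
    k,l,s,c=cv2.connectedComponentsWithStats(m);i=1+np.argmax(s[1:,4])
    w=onplane(c[i],(lo+88)/2+1,K,W)[0]
    R_=R.from_euler("xyz",st["tcp_rot"]).as_matrix()
    return c[i],s[i],w.round(1),(R_.T@(w-st["eef_pos"])).round(2)
E
python3 - <<'E'
from h import *
st=np.load("w4.npz");K,W=cam("wrist",st)
print(tip(st))
print(tip(st,lo=75.),tip(st,lo=86.))
E
```

```text
(array([286.32818533, 117.19305019]), array([278, 108,  18,  19, 259], dtype=int32), array([496.5,  69.9,  86.5]), array([74.87,  1.64, 38.77]))
(array([286.48699764, 117.49172577]), array([276, 106,  22,  24, 423], dtype=int32), array([496.6,  69.9,  82.5]), array([74.86,  1.77, 42.77])) (array([286.5862069 , 116.77586207]), array([280, 110,  15,  15, 174], dtype=int32), array([496.6,  70.1,  88. ]), array([75.04,  1.78, 37.27]))
```

Emit:
drive_tool:
  deltas: "0.014 -0.003 0 -0.001;0 0 -0.08 0;0 0 -0.08 0;0 0 -0.08 0;0 0 -0.08 0;0 0 -0.08 0;0 0 0 0"

```text
t: 7.38
eef_pos: [505.5, -5.5, 83.9]
tcp_rot: [-3.139, -0.001, 1.696]
ft_force: [-0.4, 0.7, -1.4]
opening: 0.587
grip_force: 30.0
```

Emit:
drive_tool:
  deltas: "0 0 -0.1 0;0 0 -0.1 0;0 0 -0.1 0;0 0 -0.04 0;0 0 -0.02 0;0 0 -0.02 0;0 0 0 0"

```text
t: 7.97
eef_pos: [506.2, -5.6, 47.4]
tcp_rot: [-3.142, -0.0, 1.696]
ft_force: [0.6, 0.2, -1.2]
opening: 0.589
grip_force: 30.0
```

Emit:
drive_tool:
  deltas: "0 0 -0.01 0;0 0 -0.01 0;0 0 0 0;0 0 0 0"

```text
t: 8.3
eef_pos: [506.3, -5.6, 45.8]
tcp_rot: [3.141, 0.0, 1.695]
ft_force: [-0.1, -0.1, -1.0]
opening: 0.582
grip_force: 30.0
```

Emit:
drive_tool:
  deltas: "0 0 -0.01 0;0 0 0 0;0 0 0 0"

```text
t: 8.55
eef_pos: [506.3, -5.6, 45.1]
tcp_rot: [3.141, 0.0, 1.696]
ft_force: [-0.9, 0.5, 5.2]
opening: 0.583
grip_force: 30.0
```

The drainer is seated: contact force at the predicted height. I release and head for the block.

Emit:
drive_tool:
  deltas: "0 0 0 0;0 0 0 0;0 0 0 0;0 0 0 0;0 0 0 0"
  gripper: 0.15

```text
t: 8.97
eef_pos: [506.2, -5.6, 44.6]
tcp_rot: [3.142, -0.0, 1.696]
ft_force: [0.3, -0.9, 0.7]
opening: 0.839
grip_force: 0.0
```

Emit:
drive_tool:
  deltas: "0 0 0.2 0;0 0 0.2 0;0 0 0.3 0;0 0 0.3 0;0 0 0.2 0;0.01 0.3 0 0.038;0.01 0.3 0 0.038;0.01 0.3 0 0.038;0.01 0.3 0 0.038;0.01 0.3 0 0.038"

```text
t: 9.8
eef_pos: [511.0, 145.8, 164.7]
tcp_rot: [3.141, 0.0, 2.298]
ft_force: [1.6, 0.3, -0.2]
opening: 0.85
grip_force: 0.0
```

Emit:
drive_tool:
  deltas: "0.01 0.3 0 0.038;0.01 0.3 0 0.038;0.01 0.3 0 0.038;0.01 0.3 0 0.038;0.01 0.3 0 0.038;0 0.3 0 0.038;0 0.3 0 0.038;0 0.3 0 0.033;0 0.12 0 0.033;0 0 0 0"

```text
t: 10.63
eef_pos: [515.6, 398.8, 164.1]
tcp_rot: [3.141, -0.0, -2.94]
ft_force: [0.8, -0.2, 0.4]
opening: 0.852
grip_force: 0.0
```

```bash
python3 - <<'E'
from h import *
t=env.read_camera("top");K,W=cam("top");P=cloud(t[1],K,W)
m=(abs(P[...,0]-505)<130)&(abs(P[...,1]+5)<130)
print("heights over the board",np.histogram(P[m][:,2],bins=[-5,5,12,18,24,32,38,48,60,95]))
st=env.state();print(st["eef_pos"],np.degrees(st["tcp_rot"]))
E
```

```text
heights over the board (array([4344,  637,  264,   98,   68,   65,  859,    6,   34]), array([-5,  5, 12, 18, 24, 32, 38, 48, 60, 95]))
[515.64460952 397.21529716 164.11025136] [-1.79989647e+02 -3.25738123e-02 -1.68856197e+02]
```

Emit:
drive_tool:
  deltas: "0.004 0.006 -0.25 0.004;0 0 -0.25 0;0 0 -0.25 0;0 0 -0.25 0;0 0 -0.15 0;0 0 -0.1 0;0 0 -0.08 0;0 0 0 0;0 0 0 0"

```text
t: 11.43
eef_pos: [516.9, 396.7, 32.1]
tcp_rot: [3.141, 0.0, -2.936]
ft_force: [-0.3, 0.7, 0.2]
opening: 0.851
grip_force: 0.0
```

Emit:
drive_tool:
  deltas: "0 0 0 0;0 0 0 0;0 0 0 0;0 0 0 0;0 0 0 0;0 0 0 0;0 0 0 0"
  gripper: 1

```text
t: 12.02
eef_pos: [516.7, 397.2, 32.2]
tcp_rot: [3.141, 0.001, -2.935]
ft_force: [-1.0, 0.3, 5.7]
opening: 0.588
grip_force: 30.0
```

Emit:
drive_tool:
  deltas: "0 0 0.1 0;0 0 0.25 0;0 0 0.25 0;0 0 0.25 0;0 0 0.25 0;0 0 0.2 0;0 0 0 0"

```text
t: 12.6
eef_pos: [517.7, 397.6, 166.2]
tcp_rot: [3.14, 0.006, -2.935]
ft_force: [0.3, 0.7, -1.0]
opening: 0.587
grip_force: 30.0
```

```bash
python3 - <<'E'
from h import *
st=env.state();im,d=env.read_camera("wrist");np.savez("w5.npz",im=im,d=d,eef_pos=st["eef_pos"],tcp_rot=st["tcp_rot"])
cv2.imwrite("pics/w5.png",im[:,:,::-1]);print(st["eef_pos"],np.degrees(st["tcp_rot"]),st["opening"],st["grip_force"])
M=env.camera_params("wrist")["mount"];P=cloud(d,env.camera_params("wrist")["mtx"],M)
print(P[75:240:15,240,2].round(1),P[75:240:15,330,2].round(1))
E
```

```text
[517.71520941 397.64875308 166.21898314] [ 179.88337591    0.32749382 -168.17036097] 0.5869620141626131 29.995611906051636
[2.  2.7 0.7 1.5 1.5 1.2 1.7 1.7 2.  1.6 1.8] [3.2 1.  1.5 1.1 1.8 2.3 2.7 1.8 2.2 1.3 1.3]
```

View pics/w5.png

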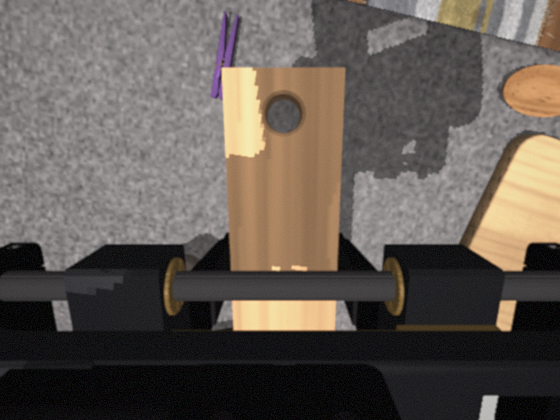

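The block is held, with its front hole at about (284,113) and end edge at row 68, matching the drainer's grasp.

Emit:
drive_tool:
  deltas: "-0.008 -0.288 0 -0.0375;-0.008 -0.288 0 -0.0375;-0.008 -0.288 0 -0.0375;-0.008 -0.288 0 -0.0375;-0.008 -0.288 0 -0.0375;-0.008 -0.288 0 -0.0375;-0.008 -0.288 0 -0.0375;-0.008 -0.288 0 -0.0375;-0.008 -0.288 0 -0.0375;-0.008 -0.288 0 -0.0375"

```text
t: 13.48
eef_pos: [507.6, 107.6, 160.4]
tcp_rot: [-3.14, -0.001, 2.164]
ft_force: [0.8, 0.5, -1.5]
opening: 0.587
grip_force: 30.0
```

Emit:
drive_tool:
  deltas: "-0.008 -0.288 0 -0.0375;-0.008 -0.288 0 -0.0375;-0.008 -0.288 0 -0.0375;-0.008 -0.288 0 -0.0375;0 0 -0.1 0;0 0 -0.1 0;0 0 -0.1 0;0 0 0 0;0 0 0 0;0 0 0 0"

```text
t: 14.32
eef_pos: [505.4, -5.4, 131.5]
tcp_rot: [-3.141, -0.0, 1.7]
ft_force: [-0.1, 1.0, -1.8]
opening: 0.587
grip_force: 30.0
```

```bash
python3 - <<'E'
from h import *
s=np.load("w5.npz");K,W=cam("wrist",s);print(rimtool(s["im"],(284,113),s,K,W,2.0))
st=env.state();im,d=env.read_camera("wrist");np.savez("w6.npz",im=im,d=d,eef_pos=st["eef_pos"],tcp_rot=st["tcp_rot"])
st=np.load("w6.npz");print(st["eef_pos"],np.degrees(st["tcp_rot"]))
print(tip(st),tip(st,lo=86.));print(rimtool(im,(284,113),st,K,W,2.0))
cv2.imwrite("pics/w6.png",im[:,:,::-1])
E
```

```text
(array([283.1, 112.7]), array([37.9, 38.7]), array([75.36, -0.13,  2.  ]))
[505.39945365  -5.42712097 131.49644632] [-1.79977737e+02 -8.19060970e-03  9.74295489e+01]
(array([285.42857143, 116.00816327]), array([277, 107,  18,  19, 245], dtype=int32), array([496.7,  69.9,  86.5]), array([75.8 ,  1.15, 45.01])) (array([285.27108434, 115.74096386]), array([278, 109,  15,  15, 166], dtype=int32), array([496.6,  70. ,  88. ]), array([75.89,  1.05, 43.51]))
(array([283.9, 113.3]), array([38.8, 39.6]), array([75.08,  0.23,  2.  ]))
```

Emit:
drive_tool:
  deltas: "0.01 0.006 0 -0.001;0 0 -0.08 0;0 0 -0.08 0;0 0 -0.08 0;0 0 -0.06 0;0 0 0 0;0 0 0 0"

```text
t: 14.95
eef_pos: [506.2, -5.6, 101.1]
tcp_rot: [-3.141, -0.0, 1.695]
ft_force: [-0.5, 0.7, -1.1]
opening: 0.587
grip_force: 30.0
```

Emit:
drive_tool:
  deltas: "0 0 -0.08 0;0 0 -0.08 0;0 0 -0.04 0;0 0 -0.02 0;0 0 -0.015 0;0 0 -0.01 0;0 0 0 0;0 0 0 0"

```text
t: 15.62
eef_pos: [506.5, -5.6, 77.3]
tcp_rot: [3.141, 0.0, 1.696]
ft_force: [0.3, 0.6, -1.3]
opening: 0.587
grip_force: 30.0
```

Emit:
drive_tool:
  deltas: "0 0 -0.01 0;0 0 -0.01 0;0 0 0 0;0 0 0 0"

```text
t: 15.95
eef_pos: [506.4, -5.6, 75.1]
tcp_rot: [3.142, 0.0, 1.696]
ft_force: [0.3, -0.5, -1.3]
opening: 0.588
grip_force: 30.0
```

Emit:
drive_tool:
  deltas: "0 0 -0.01 0;0 0 0 0;0 0 0 0"

```text
t: 16.2
eef_pos: [506.4, -5.6, 74.2]
tcp_rot: [3.141, 0.0, 1.696]
ft_force: [0.4, -0.1, -1.4]
opening: 0.585
grip_force: 30.0
```

Emit:
drive_tool:
  deltas: "0 0 -0.006 0;0 0 0 0;0 0 0 0"

```text
t: 16.45
eef_pos: [506.4, -5.6, 74.1]
tcp_rot: [3.141, 0.0, 1.696]
ft_force: [-1.6, -0.1, 7.7]
opening: 0.587
grip_force: 30.0
```

The block is seated too. I release and go to look at the clamp bar.

Emit:
drive_tool:
  deltas: "0 0 0 0;0 0 0 0;0 0 0 0;0 0 0 0;0 0 0 0"
  gripper: 0.15

```text
t: 16.87
eef_pos: [506.4, -5.6, 73.5]
tcp_rot: [3.142, -0.0, 1.696]
ft_force: [-0.4, 0.1, 0.2]
opening: 0.836
grip_force: 0.0
```

Emit:
drive_tool:
  deltas: "0 0 0.2 0;0 0 0.25 0;0 0 0.3 0;0 0 0.3 0;0 0 0.3 0;0 0 0.21 0;-0.015 -0.3 0 0.038;-0.015 -0.3 0 0.038;-0.015 -0.3 0 0.038;-0.015 -0.3 0 0.038"

```text
t: 17.7
eef_pos: [500.1, -126.7, 229.8]
tcp_rot: [3.141, 0.0, 2.18]
ft_force: [1.2, -0.4, -0.9]
opening: 0.849
grip_force: 0.0
```

Emit:
drive_tool:
  deltas: "-0.015 -0.3 0 0.038;-0.015 -0.3 0 0.038;-0.015 -0.3 0 0.038;-0.015 -0.3 0 0.038;-0.015 -0.3 0 0.038;-0.015 -0.16 0 0.01;0 0 0 0;0 0 0 0"

```text
t: 18.37
eef_pos: [491.0, -292.0, 229.1]
tcp_rot: [3.141, -0.001, 2.799]
ft_force: [0.7, 0.2, -0.2]
opening: 0.848
grip_force: 0.0
```

```bash
python3 - <<'E'
from h import *
st=env.state();im,d=env.read_camera("wrist");np.savez("w7.npz",im=im,d=d,eef_pos=st["eef_pos"],tcp_rot=st["tcp_rot"])
cv2.imwrite("pics/w7.png",im[:,:,::-1]);print(st["eef_pos"],np.degrees(st["tcp_rot"]))
K,W=cam("wrist",st);P=cloud(d,K,W)
b=(abs(P[...,0]-488)<110)&(abs(P[...,1]+321)<70)
for lo,hi,z in [(20,34,28),(47,60,54)]:
    m=(b&(P[...,2]>lo)&(P[...,2]<hi)).astype(np.uint8)
    m=cv2.morphologyEx(m,cv2.MORPH_OPEN,np.ones((3,3)))
    uv=np.argwhere(m)[:,::-1];q=onplane(uv,z,K,W)[:,:2].astype(np.float32)
    print(len(uv),cv2.minAreaRect(q),uv.min(0),uv.max(0),np.median(P[m>0][:,2]))
E
```

```text
[ 491.02443451 -291.97033584  229.14913251] [ 1.79974296e+02 -4.15419402e-02  1.60359823e+02]
3851 ((486.8800964355469, -320.94915771484375), (40.161346435546875, 184.0662384033203), 77.2529067993164) [229 112] [284 270] 28.29758382483351
1630 ((488.7879333496094, -321.11053466796875), (24.023038864135742, 79.33562469482422), 77.30677795410156) [241 166] [271 239] 54.058375915020946
```

View pics/w7.png

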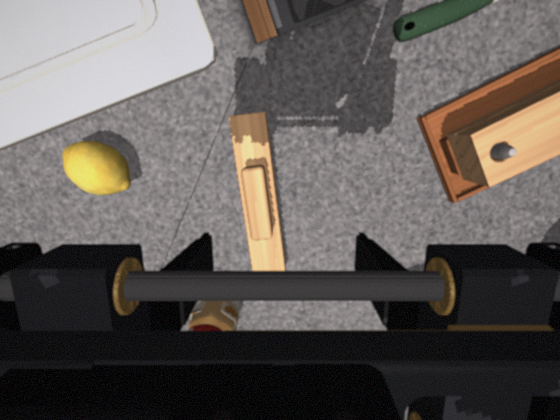

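The bar's rib is centred at about (256,203), with the bar seen at rows 112–270 and the lemon and jar well clear. The rib centre comes to (488.8,-321.1), axis 167.3°.

Emit:
drive_tool:
  deltas: "-0.006 -0.1 0 0.019;-0.008 -0.1 0 0.019;-0.008 -0.09 -0.2 0;0 0 -0.25 0;0 0 -0.3 0;0 0 -0.3 0;0 0 -0.2 0;0 0 -0.2 0;0 0 0 0;0 0 0 0"

```text
t: 19.25
eef_pos: [489.3, -319.5, 84.4]
tcp_rot: [3.141, -0.001, 2.921]
ft_force: [-0.4, 0.8, 1.8]
opening: 0.849
grip_force: 0.0
```

Emit:
drive_tool:
  deltas: "-0.005 -0.016 -0.1 0;0 0 -0.1 0;0 0 -0.1 0;0 0 -0.05 0;0 0 0 0;0 0 0 0"

```text
t: 19.75
eef_pos: [488.6, -322.2, 49.3]
tcp_rot: [3.141, -0.001, 2.921]
ft_force: [0.9, 0.4, -0.1]
opening: 0.852
grip_force: 0.0
```

Emit:
drive_tool:
  deltas: "0 0 0 0;0 0 0 0;0 0 0 0;0 0 0 0;0 0 0 0;0 0 0 0;0 0 0 0;0 0 0 0;0 0 0 0;0 0 0 0"
  gripper: 1

```text
t: 20.58
eef_pos: [488.7, -322.2, 49.5]
tcp_rot: [3.141, -0.0, 2.921]
ft_force: [0.7, 0.2, 0.5]
opening: 0.255
grip_force: 30.0
```

Emit:
drive_tool:
  deltas: "0 0 0.1 0;0 0 0.25 0;0 0 0.25 0;0 0 0.25 0;0 0 0.25 0;0 0 0.2 0;0 0 0 0"

```text
t: 21.17
eef_pos: [489.7, -323.0, 184.1]
tcp_rot: [-3.139, 0.006, 2.921]
ft_force: [-0.1, 0.1, -1.7]
opening: 0.251
grip_force: 30.0
```

```bash
python3 - <<'E'
from h import *
st=env.state();im,d=env.read_camera("wrist");np.savez("w8.npz",im=im,d=d,eef_pos=st["eef_pos"],tcp_rot=st["tcp_rot"])
cv2.imwrite("pics/w8.png",im[:,:,::-1]);print(st["eef_pos"],np.degrees(st["tcp_rot"]),st["opening"],st["grip_force"])
p=env.camera_params("wrist");P=cloud(d,p["mtx"],p["mount"])
print(P[80:240:10,260:310:10,2].round(0))
E
```

```text
[ 489.70501984 -322.99067564  184.05310012] [-179.83899143    0.32055227  167.35555606] 0.25074860793475207 29.978336691856384
[[20. 22. 20. 22. 22.]
 [21. 21. 21. 20. 21.]
 [20. 21. 22. 21. 21.]
 [21. 21. 22. 22. 23.]
 [22. 22. 21. 21. 20.]
 [21. 21. 21. 20. 21.]
 [22. 21. 21. 21. 21.]
 [21. 22. 21. 22. 21.]
 [21. 21. 21. 20. 21.]
 [23. 21. 21. 21. 20.]
 [21. 22. 21. 21. 20.]
 [21. -2. -2.  1. -2.]
 [-2. -5. -5. -4. -6.]
 [-2. -5. -5. -5. -5.]
 [-2. -4. -5. -5. -4.]
 [-0. -5. -5. -5. -6.]]
```

View pics/w8.png

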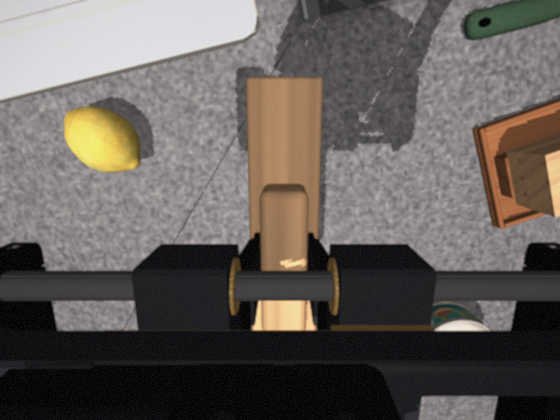

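The bar is held level: end edge at row 78, sides at columns 248 and 321, rib front at row ~186. Now its offset in the tool.

```bash
python3 - <<'E'
from h import *
st=np.load("w8.npz");im=st["im"];p=env.camera_params("wrist");K,M=p["mtx"],p["mount"]
P=cloud(st["d"],K,M);z=P[...,2]
m=((z>14)&(z<28)).astype(np.uint8);m[:,:200]=0;m[:,360:]=0;m[215:]=0
uv=np.argwhere(m)[:,::-1]
for v in (85,110,135,165):
    c=np.flatnonzero(m[v]); e=onplane([(c.min()-.5,v),(c.max()+.5,v)],21.5,K,M); print(v,c.min(),c.max(),e[:,:2].round(1).tolist(),"midy",e[:,1].mean().round(2))
top=[np.flatnonzero(m[:,u])[0] for u in range(255,316,5)];print("end rows",top,onplane((284,np.median(top)-.5),21.5,K,M)[0].round(1))
r=[np.flatnonzero(z[120:240,u]<5)[0]+120 for u in range(272,298,4)];print("rib rows",r,onplane((284,np.median(r)-.5),-4.5,K,M)[0].round(1))
E
```

```text
85 246 322 [[89.9, -19.3], [89.9, 20.4]] midy 0.56
110 247 321 [[77.5, -19.1], [77.5, 20.3]] midy 0.57
135 247 320 [[64.7, -19.5], [64.7, 20.1]] midy 0.31
165 248 319 [[48.7, -19.4], [48.7, 20.0]] midy 0.31
end rows [np.int64(77), np.int64(77), np.int64(77), np.int64(77), np.int64(77), np.int64(77), np.int64(77), np.int64(77), np.int64(77), np.int64(77), np.int64(77), np.int64(77), np.int64(77)] [94.   0.6 21.5]
rib rows [np.int64(149), np.int64(188), np.int64(147), np.int64(188), np.int64(188), np.int64(188), np.int64(169)] [40.7  0.6 -4.5]
```

Emit:
drive_tool:
  deltas: "0.013 0.266 0 -0.0325;0.013 0.266 0 -0.0325;0.013 0.266 0 -0.0325;0.013 0.266 0 -0.0325;0.013 0.266 0 -0.0325;0.013 0.266 0 -0.0325;0.013 0.266 0 -0.0325;0.013 0.266 0 -0.0325;0.013 0.266 0 -0.0325;0.013 0.266 0 -0.0325"

```text
t: 22.05
eef_pos: [500.9, -54.8, 178.4]
tcp_rot: [-3.14, -0.001, 1.895]
ft_force: [1.0, -0.1, -1.6]
opening: 0.252
grip_force: 30.0
```

Emit:
drive_tool:
  deltas: "0.013 0.266 0 -0.0325;0.013 0.266 0 -0.0325;0 0 -0.1 0;0 0 -0.1 0;0 0 -0.1 0;0 0 0 0;0 0 0 0;0 0 0 0"

```text
t: 22.72
eef_pos: [504.3, -3.7, 149.4]
tcp_rot: [-3.141, -0.0, 1.695]
ft_force: [0.4, -0.1, -1.2]
opening: 0.25
grip_force: 30.0
```

```bash
python3 - <<'E'
from h import *
for n in ("wrist","scene","top"):
    st=env.state();im,d=env.read_camera(n);np.savez(f"{n[0]}9.npz",im=im,d=d,eef_pos=st["eef_pos"],tcp_rot=st["tcp_rot"])
    if n!="top":cv2.imwrite(f"pics/{n[0]}9.png",im[:,:,::-1])
print(st["eef_pos"],np.degrees(st["tcp_rot"]))
a=cv2.imread("pics/w9.png");b=cv2.imread("pics/s9.png")[150:290,200:370]
b=cv2.resize(b,(510,420),interpolation=cv2.INTER_CUBIC)
a=a[40:250,140:430];a=cv2.resize(a,(290,210))
c=np.zeros((420,800,3),np.uint8);c[:,290:]=b;c[:210,:290]=a;cv2.imwrite("pics/c9.png",c)
E
```

```text
[504.43823825  -3.5341115  149.82140809] [1.79970476e+02 7.35522529e-03 9.71148211e+01]
```

View pics/c9.png

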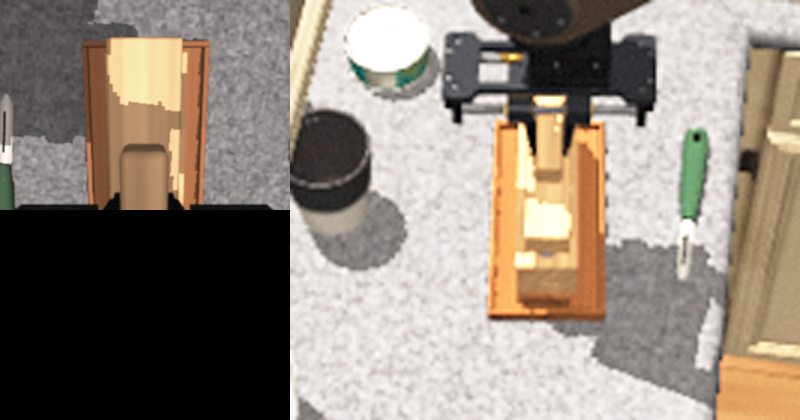

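Both views show the bar in line with the block and the base, still above the post tips. I'll nudge it about 1.4 mm in x and lower it slowly, watching the forces.

Emit:
drive_tool:
  deltas: "0.014 -0.006 0 0.001;0 0 -0.05 0;0 0 -0.05 0;0 0 -0.04 0;0 0 -0.03 0;0 0 -0.02 0;0 0 0 0;0 0 0 0"

```text
t: 23.53
eef_pos: [505.7, -3.6, 130.5]
tcp_rot: [-3.141, -0.0, 1.699]
ft_force: [-0.2, -0.2, -1.6]
opening: 0.251
grip_force: 30.0
```

Emit:
drive_tool:
  deltas: "0 0 -0.02 0;0 0 -0.02 0;0 0 0 0;0 0 0 0"

```text
t: 23.87
eef_pos: [505.6, -3.6, 126.5]
tcp_rot: [-3.142, -0.0, 1.699]
ft_force: [-0.1, -0.5, -2.5]
opening: 0.251
grip_force: 30.0
```

Emit:
drive_tool:
  deltas: "0 0 -0.015 0;0 0 -0.015 0;0 0 0 0;0 0 0 0"

```text
t: 24.2
eef_pos: [505.6, -3.6, 123.5]
tcp_rot: [-3.141, -0.0, 1.699]
ft_force: [-0.0, -0.3, -2.1]
opening: 0.251
grip_force: 30.0
```

Emit:
drive_tool:
  deltas: "0 0 -0.01 0;0 0 0 0;0 0 0 0"

```text
t: 24.45
eef_pos: [505.7, -3.6, 122.5]
tcp_rot: [3.142, -0.0, 1.699]
ft_force: [-0.3, -0.4, -2.1]
opening: 0.251
grip_force: 30.0
```

Emit:
drive_tool:
  deltas: "0 0 -0.007 0;0 0 0 0;0 0 0 0"

```text
t: 24.7
eef_pos: [505.7, -3.6, 121.9]
tcp_rot: [3.142, 0.0, 1.699]
ft_force: [0.2, -0.2, -1.4]
opening: 0.253
grip_force: 30.0
```

Emit:
drive_tool:
  deltas: "0 0 -0.006 0;0 0 0 0;0 0 0 0"

```text
t: 24.95
eef_pos: [505.8, -3.6, 121.5]
tcp_rot: [3.141, 0.0, 1.699]
ft_force: [-0.1, 0.2, 2.5]
opening: 0.249
grip_force: 30.0
```

Contact came at the predicted height. One slight press, then release and retreat.

Emit:
drive_tool:
  deltas: "0 0 -0.004 0;0 0 0 0;0 0 0 0"

```text
t: 25.2
eef_pos: [505.8, -3.6, 121.5]
tcp_rot: [3.141, 0.0, 1.699]
ft_force: [-2.5, 0.1, 8.5]
opening: 0.251
grip_force: 30.0
```

Emit:
drive_tool:
  deltas: "0 0 0 0;0 0 0 0;0 0 0 0;0 0 0 0;0 0 0 0;0 0 0 0"
  gripper: 0.3

```text
t: 25.7
eef_pos: [505.7, -3.6, 120.8]
tcp_rot: [-3.142, -0.0, 1.699]
ft_force: [0.3, 0.8, 1.5]
opening: 0.615
grip_force: 0.0
```

Emit:
drive_tool:
  deltas: "0 0 0.1 0;0 0 0.2 0;0 0 0.3 0;0 0 0.3 0;0 0 0.2 0;0 0.3 0 0;0 0.3 0 0;0 0.3 0 0;0 0.3 0 0;0 0.3 0 0"

```text
t: 26.53
eef_pos: [505.4, 147.8, 231.8]
tcp_rot: [3.141, -0.0, 1.698]
ft_force: [1.1, -0.4, -0.2]
opening: 0.699
grip_force: 0.0
```

Emit:
drive_tool:
  deltas: "0 0.3 0 0;0 0.3 0 0;0 0.3 0 0;0 0 0 0;0 0 0 0"

```text
t: 26.95
eef_pos: [505.3, 237.5, 231.3]
tcp_rot: [3.141, 0.0, 1.701]
ft_force: [0.7, -0.2, -0.1]
opening: 0.699
grip_force: 0.0
```

```bash
python3 - <<'E'
from h import *
for n in ("top","scene"):
    im,d=env.read_camera(n);K,W=cam(n);P=cloud(d,K,W)
    o=np.load(n+"0.npz");
    b=(abs(P[...,0]-505)<60)&(abs(P[...,1]+5)<120)
    for nm,lo,hi,z in [("bar top",94,106,100),("rib",120,134,126),("block top",66,78,72)]:
        m=b&(P[...,2]>lo)&(P[...,2]<hi);q=onplane(np.argwhere(m)[:,::-1],z,K,W)[:,:2].astype(np.float32)
        print(n,nm,m.sum(),np.median(P[m][:,2]).round(1),[np.round(x,1) for x in cv2.minAreaRect(q)])
    cv2.imwrite(f"pics/{n}F.png",im[:,:,::-1])
a=cv2.imread("pics/topF.png")[150:290,120:450];b=cv2.imread("pics/sceneF.png")[60:360,140:380]
c=np.zeros((600,800,3),np.uint8);c[:140,:330]=a;c[:600,330:800]=cv2.resize(b,(470,600));cv2.imwrite("pics/cF.png",c)
E
```

```text
top bar top 624 99.8 [array([504.3,  -7.3]), array([ 39.9, 189.1]), np.float64(7.3)]
top rib 221 125.7 [array([504.5,  -7.8]), array([23.8, 78.3]), np.float64(7.0)]
top block top 298 71.7 [array([504.7,  -8.6]), array([ 55.9, 189.7]), np.float64(7.3)]
scene bar top 34 98.9 [array([499.8, -70.8]), array([11.4, 34.8]), np.float64(7.7)]
scene rib 0 nan [array([0., 0.]), array([0., 0.]), np.float64(0.0)]
scene block top 19 71.4 [array([490.8, -92.3]), array([ 5.8, 21.4]), np.float64(7.6)]
  return _methods._mean(a, axis=axis, dtype=dtype,
  ret = ret.dtype.type(ret / rcount)
```

View pics/cF.png

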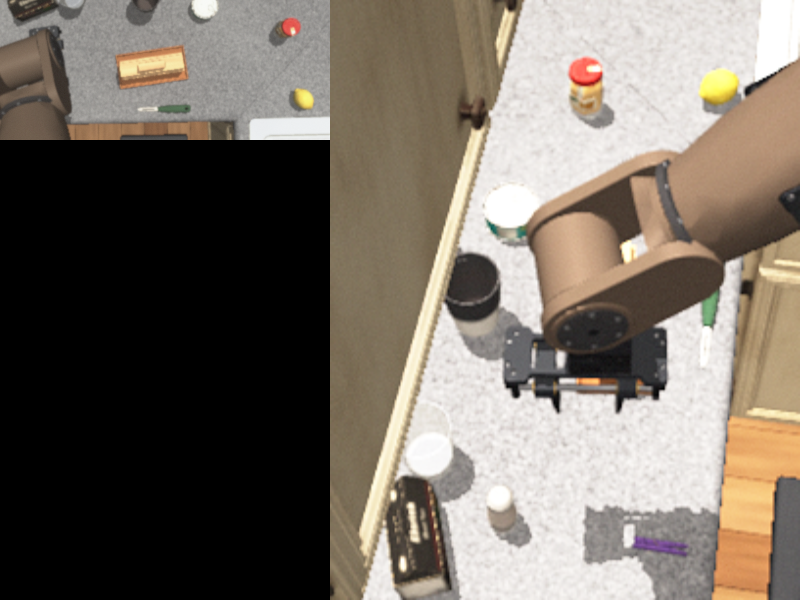

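The stack is complete. Its tops are at 72, 100 and 126 mm, flat and aligned at 7.3°. The arm is clear and the bystanders haven't moved, so I hand in.

```bash
python3 -c "
from cell import env
print(env.job_done())"
```

```text
the job is handed in; nothing more can be done
None
```

The tofu press is back together: drainer, block and clamp bar each lowered flat onto the posts in order, and the job handed in at about 27 s of the 72 s limit; the verdict was not shown.

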